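# Prop out the kickstand and hold the balancing robot upright

## Robot

A 6-joint arm with a two-finger parallel gripper is mounted at the origin on the work surface. World frame = base frame: x ahead of the robot, y to its left, z up, the work surface at z = 0. Lengths are in m, angles in rad, forces in N, time in s.
With the tool pointing down it reaches from about 0.4 to 0.825 m from the base axis. Payload 7 kg.
Tool frame: the origin (TCP) lies at the very end of the fingers, on their centre line; the grasp point (between the pads) lies 19 mm behind it (grip_depth is the distance from the TCP to the grasp point, in m); z points along the fingers, x is the direction in which the jaws open and shut, and the axes are right-handed (so a half turn about z gives the same grasp; the last joint's range is limited). The gripper opens to 85 mm and grips with 20 to 120 N. Pads are 22 mm wide; open, the fingers measure 114 mm over their backs; the gripper's body (76 mm by 85 mm) begins 54 mm behind the grasp point. The pads swing forward as they close: fully open they stand 13 mm farther back than shut.
Start: joints at [-0.823, 0.359, 0.012, 0, -1.224, -0.288], TCP at [0.3, -0.605, 0.231] pointing down, gripper open.
Joint ranges: [-3.07, 3.07], [-1.43, 2.12], [-1.02, 1.25], [-3.03, 1.67], [-3.05, -0], [-3.03, 3.03]. Speed limits (rad/s): [2.39, 2.39, 3.01, 3.14, 3.14, 3.14].

## Interface

Orientations are given as a unit quaternion [w, x, y, z].
In Python, from cell import read_state, snapshot, camera_info, hand_in, grip_depth gives the robot as it stands.
- The arm moves only by the tool drive_tool, never from a script. Its argument "rows" is a list of rows, each an object of numbers: "tx", "ty", "tz": the shift along the tool's x, y, z in units of 25 mm (1.0 is 25 mm); "turn": the turn about the tool's z in rad; "hand": the finger opening in mm, from 0 to 85.4. In form: [{"tx": .., "ty": .., "tz": .., "turn": .., "hand": ..}, ...]. A call has 1 to 20 rows; each row shifts and turns the pose as measured when the row begins, along the tool's axes as they then stand; what a row does not reach is not made up. A row lasts 1/8 s, in which the tool goes at most 62.5 mm and 10.7 degrees, less where a joint would pass 70% of its speed; a pose out of reach is approached as far as the arm can. A call is refused whole if a number of a shift passes 1 or a number of a turn 0.188, either way. A call with a gripper value outside its range is refused whole. The fingers move at their own pace and stop on an object; "newtons" is the grip in N (left out, the last holds). Time passes only in rows, so rows that do not move let the fingers close. It gives the time, the measured TCP pose, the force and the opening at its end, in the units of the state.
- read_state(): the state, without advancing time (a new reading comes with each control period).
- snapshot(name): name is "scene" or "top" or "wrist"; returns the picture (480x640x3 uint8, blue, green, red); there is no depth.
- camera_info(name): a dict with "vfov" (degrees; the focal length in pixels is half the picture's height over the tangent of half this angle, whatever the lens; pixels are square), "cx", "cy" (the principal point, pixels), "distortion" ([k1, k2, p1, p2, k3] as OpenCV has them; the pictures are not rectified), "extrinsics" (4x4, takes a point from camera to world coordinates). Camera axes: x right, y down, z forward; pixel columns grow to the right and rows downward; lengths in m; the calibration is good to about 2 mm. A picture is of the moment at which its call begins: read the wrist's pose just before it. camera_info takes no time and is no camera call; for the wrist camera it gives the pose at the moment of the call.
- hand_in(): hands the job in, once; it reports no verdict.
The state is a dict: "t": time; "joint_pos": joint angles; "joint_vel": joint speeds; "joint_torque": joint torques, N m; "position": TCP position; "eef_rot": TCP orientation; "contact_force": force on the tool from outside, world axes, zero at the start; "moment": the same for the moment, N m; "opening": finger opening in m.
Only numpy, scipy, OpenCV 4.12 (cv2) and the standard library are available. Lean on these libraries where they do the work, as an engineer would, in place of code of your own. Each camera call takes 0.05 s, during which the arm holds its last target. There are 200 camera calls.

## Task

The two-wheeled balancing robot in its dock is leaning back on the dock's stop posts and its tilt sensor must be zeroed. While it still leans back, flip its kickstand all the way over to its lowered stop, then raise the robot's frame until it stands upright and finish with the gripper still holding it there, without letting it tip forward towards the kickstand. Do not disturb the mug, the screwdriver or the red circuit board.

Things in the scene. Friction and masses are not known exactly. Their poses are not given: they have to be found in the camera images.
- dock: Fixed 150 x 200 x 8 mm plate, origin under its centre on the desk. Its x axis points from the kickstand side (front) to the side the frame leans to (back, roughly away from the arm), y along the axle, z up. Two chocked wheels (90 mm diameter, 58 to 82 mm either side of the middle, tops 100 mm above the desk) and two 61 mm stop posts at the back. Place and yaw vary.
- frame: Robot's frame, about 0.85 kg: two uprights, 102 mm over their outsides, two decks, battery, handle bar on top. Origin on the axle, z along the uprights. Swings freely about the axle (dock y); starts 0.45 rad back (to dock +x) on the posts. Nose-heavy: beyond 0.15 rad or so back it falls back; upright it topples forward (dock -x) unless held. A few newtons at the handle move it.
- hub (a point): Point on the wheel axle, midway between the wheels, 55 mm above the desk; the frame turns about the dock's y axis through it.
- handle (a point): Middle of the handle bar: round steel bar, 14 mm diameter, 94 mm long along the frame's y, 170 mm from the axle; 86 mm free between the uprights, 35 mm open gap beneath it (battery below). Straight above the hub when the frame is upright.
- kick_pivot (a point): Point on the kickstand's pivot axis (parallel to the axle), in the plane of kick_foot: on the frame 75 mm up from the axle, 20 mm forward (frame -x), 110 mm to +y of the middle.
- kick_foot (a point): Middle of the kickstand's rubber foot: a round pin, 12 mm diameter, 32 mm long along y, sticking out to +y from the free end of the steel leg (10 mm thick, 92 mm to frame +y of the middle). This point is 115 mm from the pivot and 18 mm out from the leg's centre line.
- kickstand (a joint): Kickstand angle, rad: 0 = stowed, leg parallel to the uprights, foot at the top; grows as the foot swings forward (frame -x) and then down; 2.79 = lowered against its stop, foot down in front. An over-centre spring drives it back to 0 below about 1.4 and on to 2.79 above; about 1 N at the foot moves it.
- mug: White mug, 76 mm across, 90 mm high, origin under its centre; bystander.
- driver: Screwdriver, 160 mm long, lying on the desk; bystander.
- module: Red circuit board with plain chips, 90 x 70 mm, lying on the desk, origin under its centre; bystander.

How it is judged:
On the way, in this order (a step that is already met when the one before it is completed fails the run):
1. the kickstand is flipped fully down while the frame still leans back (value of joint kickstand above 2.65 rad and x of handle in the frame of dock above 0.05 m), for 0.2 s.
2. the frame is raised upright and held by the gripper (angle between frame's own z axis and vertical below 0.07 rad and value of joint kickstand above 2.65 rad and contact force between the fingers and frame above 0.4 N), for 0.2 s.
At the end, for the whole second after the job is handed in: The kickstand is at its lowered stop (above 2.65 rad), the frame stands within 0.07 rad (4 degrees) of upright and still, and the fingers are holding it (contact over 0.4 N); no bystander touches it (all of step 2 and angular speed of frame below 0.1 rad/s and contact force between frame and mug below 0.05 N and contact force between frame and driver below 0.05 N and contact force between frame and module below 0.05 N); the arm keeps its last pose, push and grip.
It fails at once if the frame tips forward by more than 10 degrees (x of handle in the frame of dock below -0.03 m).
It fails at once if the mug is disturbed (distance of mug from where it was at the start of the episode above 0.03 m).
It fails at once if the screwdriver is disturbed (distance of driver from where it was at the start of the episode above 0.03 m).
It fails at once if the circuit board is disturbed (distance of module from where it was at the start of the episode above 0.03 m).
It also fails if it takes over 59 s, if anything falls off the work surface, if the arm or the gripper's body presses on something with over 40 N, if the wrist force passes 120 N, or if a joint passes its speed limit or range.

## Working session

There is one attempt and no reset: what is moved stays moved. The work goes in short steps, Python scripts to look and compute and a tool call to move; the robot and the scene stay as the last step left them, time stands still between calls to the robot, and variables do not carry over. Pictures are saved under pics/ and viewed, about 8 in all and at most 12, crops included, and the job is handed in when it is done.

Besides the shell and the picture viewer there is one more tool, called after "Emit:" in YAML: its name, and indented under it one key for each argument. drive_tool: Moves the arm, as the interface text tells. Its arguments: {"type":"object","properties":{"rows":{"type":"array"},"newtons":{"type":"number"}},"required":["rows"]}

```bash
mkdir -p pics; ls
python3 - <<'E'
from cell import *
import cv2,numpy as np
s=read_state();print(s['position'],s['eef_rot'],s['t'])
for n in("scene","top"):
    cv2.imwrite(f"pics/{n}0.png",snapshot(n)); c=camera_info(n);print(n,c['vfov'],c['cx'],c['cy'],c['distortion'],np.round(c['extrinsics'],4).tolist())
E
```

```text
pics
[ 0.29929806 -0.60446973  0.23035098] [-7.60982825e-04  5.27419737e-01  8.49604433e-01  3.84856048e-04] 0.0
scene 44.248904083892064 321.8144812998379 224.7264643629291 [-0.04126496  0.          0.          0.          0.        ] [[0.6318, 0.4055, -0.6605, 1.406], [0.7751, -0.3343, 0.5362, -0.5776], [-0.0034, -0.8507, -0.5256, 0.8057], [0.0, 0.0, 0.0, 1.0]]
top 50.008922014333415 324.40468185067596 248.4139010649969 [-0.1084684  0.         0.         0.         0.       ] [[-0.0077, -0.984, 0.178, 0.4041], [-0.9999, 0.0102, 0.0132, 0.0685], [-0.0148, -0.1779, -0.9839, 1.2105], [0.0, 0.0, 0.0, 1.0]]
```

View pics/scene0.png

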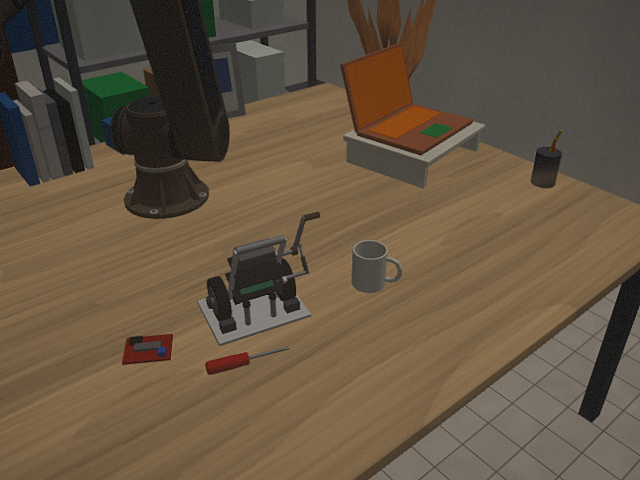

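View pics/top0.png

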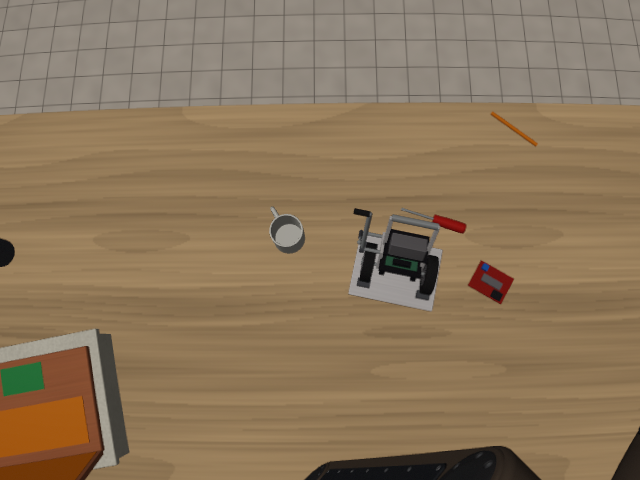

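The scene view shows the dock near (255,305), with the kickstand foot near (312,216). In the top view the dock's corners are about (349,295), (432,310) and (441,250), the handle is near (414,219) and the foot near (361,212). I'll enlarge both for exact pixels.

Run:
```python
import cv2,numpy as np
a=cv2.imread('pics/scene0.png')[200:350,190:330];b=cv2.imread('pics/top0.png')[195:320,335:475]
f=lambda i:cv2.resize(i,None,fx=4,fy=4,interpolation=cv2.INTER_CUBIC)
A=f(a);B=f(b)
A=cv2.resize(a,(400*1,int(400*150/140)));B=cv2.resize(b,(400,int(400*125/140)))
c=np.zeros((600,800,3),np.uint8);c[:A.shape[0],:400]=A;c[:B.shape[0],400:]=B
cv2.imwrite('pics/crop0.png',cv2.convertScaleAbs(c[:430],alpha=1.6,beta=15))
```

```text
(no output)
```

View pics/crop0.png

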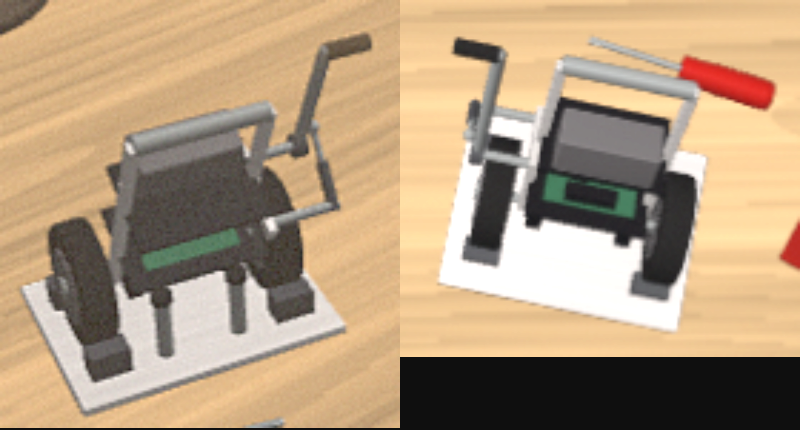

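```bash
cat > h.py <<'E'
import numpy as np,cv2
from scipy.optimize import least_squares
from scipy.spatial.transform import Rotation as R
from cell import *
def proj(n,P,c=None):
    c=c or camera_info(n);T=np.linalg.inv(np.array(c['extrinsics']));f=240/np.tan(np.radians(c['vfov']/2))
    K=np.array([[f,0,c['cx']],[0,f,c['cy']],[0,0,1.]])
    return cv2.projectPoints(np.array(P,float).reshape(-1,1,3),cv2.Rodrigues(T[:3,:3])[0],T[:3,3],K,np.array(c['distortion']))[0].reshape(-1,2)
def fr(p,th=.45): # frame point -> dock
    p=np.array(p,float);return R.from_euler('y',th).apply(p)+[0,0,.055]
def kick(q,y=.110,r=.115): return [-.02-r*np.sin(q),y,.075+r*np.cos(q)]
def dw(P,v): return R.from_euler('z',v[2]).apply(P)+[v[0],v[1],0]
E
python3 - <<'E'
from h import *
D=[(.075,-.1,.008),(.075,.1,.008),(-.075,-.1,.008),(-.075,.1,.008)]
H=[(0,-.047,.17),(0,.047,.17)]
s=[(D[0],86,408),(D[1],345,326),(D[2],22,288)]
t=[(D[3],439,283),(D[2],677,330),(D[0],706,155)]
ps=lambda th:[(fr(H[0],th),130,146),(fr(H[1],th),270,110),(fr(kick(0,.126),th),370,41)]
pt=lambda th:[(fr(H[1],th),562,66),(fr(H[0],th),696,89),(fr(kick(0,.126),th),456,46)]
k=1/2.857
def res(v,full=False):
    a=s+ps(v[3]);b=t+pt(v[3])
    A=proj('scene',dw([i[0] for i in a],v))-[(190+i[1]*k,200+i[2]*k) for i in a]
    B=proj('top',dw([i[0] for i in b],v))-[(335+(i[1]-400)*k,195+i[2]*k) for i in b]
    return np.vstack([A,B]).ravel()
r=least_squares(res,[.6,-.1,0,.45],loss='soft_l1');v=r.x
print(v,np.round(res(v).reshape(-1,2),1).tolist())
for n,p in dict(hub=[0,0,.055],handle=fr([0,0,.17]),foot=fr(kick(0)),piv=fr([-.02,.11,.075])).items():print(n,dw(p,v).round(4))
for q in (1,1.5,2,2.79):print(q,dw(fr(kick(q)),v).round(4),fr(kick(q)).round(3))
print(dw(fr([0,0,.17],0),v),R.from_quat(read_state()['eef_rot'],scalar_first=True).as_matrix().round(3))
E
```

```text
[ 0.5655924  -0.08353608 -0.21405361  0.44793063] [[-1.5, 1.1], [0.3, -0.7], [-1.6, -0.4], [0.3, 0.3], [-0.8, -0.1], [-0.2, -0.5], [-0.6, -0.4], [0.1, 0.4], [0.7, -0.4], [-0.0, -0.9], [-0.8, 0.4], [-2.0, -0.5]]
hub [ 0.5656 -0.0835  0.055 ]
handle [ 0.6378 -0.0992  0.2081]
foot [0.6521 0.0102 0.2348]
piv [0.6032 0.0208 0.1312]
1 [0.5445 0.0336 0.2293] [-0.045  0.11   0.229]
1.5 [0.5058 0.042  0.1885] [-0.085  0.11   0.188]
2 [0.4909 0.0453 0.1336] [-0.1    0.11   0.134]
2.79 [0.5225 0.0384 0.0512] [-0.068  0.11   0.051]
[ 0.5655924  -0.08353608  0.225     ] [[-0.444  0.896 -0.001]
 [ 0.896  0.444  0.001]
 [ 0.001 -0.    -1.   ]]
```

Emit:
drive_tool:
  rows:
    - {"tz": -1, "turn": -0.18, "hand": 0}
    - {"tz": -1, "turn": -0.18, "hand": 0}
    - {"tz": -1, "turn": -0.18, "hand": 0}
    - {"tz": -1, "turn": -0.18, "hand": 0}
    - {"turn": -0.18, "hand": 0}
    - {"hand": 0}
  newtons: 30

```text
$.rows[0]: bad value
```

```bash
cat >> h.py <<'E'
V=np.array([.5656,-.0835,-.2141])
def rel():
    s=read_state();M=R.from_quat(s['eef_rot'],scalar_first=True).as_matrix();p=np.array(s['position'])
    d=R.from_euler('z',-V[2]).apply(p-[V[0],V[1],0]);m=R.from_euler('z',-V[2]).as_matrix()@M
    print('t',s['t'],'dock',d.round(4),'toolx',m[:,0].round(3),'F',R.from_euler('z',-V[2]).apply(s['contact_force']).round(2),'open',s['opening'],'q6',s['joint_pos'][5])
    return d,p,M
def go(P): # dock target -> units
    d,p,M=rel();print('units',(M.T@(dw(np.array(P,float),V)-p)/.025).round(2))
E
python3 -c "
from h import *
go([.115,.113,.32])"
```

```text
t 0.1 dock [-0.1495 -0.5657  0.2305] toolx [-0.624  0.781  0.001] F [0.34 0.05 0.69] open 0.08544646070592617 q6 -0.2881032686806604
units [14.62 25.21 -3.56]
```

Emit:
drive_tool:
  rows:
    - {"tx": 0, "ty": 0, "tz": -1, "turn": -0.18, "hand": 0}
    - {"tx": 0, "ty": 0, "tz": -1, "turn": -0.18, "hand": 0}
    - {"tx": 0, "ty": 0, "tz": -1, "turn": -0.18, "hand": 0}
    - {"tx": 0, "ty": 0, "tz": -1, "turn": -0.18, "hand": 0}
    - {"tx": 0, "ty": 0, "tz": 0, "turn": -0.18, "hand": 0}
  newtons: 30

```text
t: 0.72
position: [0.2989, -0.6036, 0.3302]
eef_rot: [-0.002, 0.092, 0.996, 0.003]
contact_force: [-0.7, -0.7, -0.1]
opening: -0.0002
```

```bash
python3 -c "
from h import *
go([.115,.113,.32])"
```

```text
t 0.725 dock [-0.1501 -0.5649  0.3302] toolx [-1.    -0.03   0.006] F [-0.49 -0.81 -0.07] open -0.00018687534369799582 q6 0.6393751444964855
units [-11.42  26.78   0.5 ]
```

Emit:
drive_tool:
  rows:
    - {"tx": -0.43, "ty": 0.9, "tz": 0, "turn": 0.03, "hand": 0}
    - {"tx": -0.43, "ty": 1, "tz": 0, "turn": 0, "hand": 0}
    - {"tx": -0.43, "ty": 1, "tz": 0, "turn": 0, "hand": 0}
    - {"tx": -0.43, "ty": 1, "tz": 0, "turn": 0, "hand": 0}
    - {"tx": -0.43, "ty": 1, "tz": 0, "turn": 0, "hand": 0}
    - {"tx": -0.43, "ty": 1, "tz": 0, "turn": 0, "hand": 0}
    - {"tx": -0.43, "ty": 1, "tz": 0, "turn": 0, "hand": 0}
    - {"tx": -0.43, "ty": 1, "tz": 0, "turn": 0, "hand": 0}
    - {"tx": -0.43, "ty": 1, "tz": 0, "turn": 0, "hand": 0}
    - {"tx": -0.43, "ty": 1, "tz": 0, "turn": 0, "hand": 0}
    - {"tx": -0.43, "ty": 1, "tz": 0, "turn": 0, "hand": 0}
    - {"tx": -0.43, "ty": 1, "tz": 0, "turn": 0, "hand": 0}
    - {"tx": -0.43, "ty": 1, "tz": 0, "turn": 0, "hand": 0}
    - {"tx": -0.43, "ty": 1, "tz": 0, "turn": 0, "hand": 0}
    - {"tx": -0.43, "ty": 1, "tz": 0, "turn": 0, "hand": 0}
    - {"tx": -0.43, "ty": 1, "tz": 0, "turn": 0, "hand": 0}
    - {"tx": -0.43, "ty": 1, "tz": 0, "turn": 0, "hand": 0}
    - {"tx": -0.43, "ty": 1, "tz": 0, "turn": 0, "hand": 0}
    - {"tx": -0.43, "ty": 1, "tz": 0, "turn": 0, "hand": 0}
    - {"tx": -0.43, "ty": 1, "tz": 0, "turn": 0, "hand": 0}

```text
t: 3.22
position: [0.6191, -0.1462, 0.323]
eef_rot: [-0.01, 0.107, 0.994, 0.007]
contact_force: [-0.7, 0.6, 0.3]
opening: -0.0
```

```bash
python3 -c "
from h import *
go([.115,.113,.32])"
```

```text
t 3.225 dock [ 0.0656 -0.0499  0.323 ] toolx [-1.     0.001  0.021] F [-0.77  0.43  0.33] open -1.2937936477255653e-05 q6 -0.2759058720003065
units [-1.97  6.52  0.16]
```

Next, approach to just above and behind the pin.

Emit:
drive_tool:
  rows:
    - {"tx": -0.4, "ty": 1, "tz": 0, "turn": 0, "hand": 0}
    - {"tx": -0.4, "ty": 1, "tz": 0, "turn": 0, "hand": 0}
    - {"tx": -0.4, "ty": 1, "tz": 0, "turn": 0, "hand": 0}
    - {"tx": -0.4, "ty": 1, "tz": 0, "turn": 0, "hand": 0}
    - {"tx": -0.4, "ty": 1, "tz": 0, "turn": 0, "hand": 0}
    - {"tx": 0, "ty": 1, "tz": 0, "turn": 0, "hand": 0}
    - {"tx": 0, "ty": 0.6, "tz": 0, "turn": 0, "hand": 0}
    - {"tx": 0, "ty": 0, "tz": 0, "turn": 0, "hand": 0}

```text
t: 4.22
position: [0.7091, 0.0168, 0.3222]
eef_rot: [-0.011, 0.106, 0.994, 0.007]
contact_force: [0.3, -0.5, 1.3]
opening: 0.0002
```

Run:
```python
from h import *
go([.115,.113,.215])
a=snapshot('scene')[130:330,200:400];c=camera_info('wrist')
b=snapshot('wrist')
A=cv2.convertScaleAbs(cv2.resize(a,(400,400)),alpha=1.5);B=cv2.convertScaleAbs(cv2.resize(b,(400,300)),alpha=1.5)
o=np.zeros((400,800,3),np.uint8);o[:,:400]=A;o[:300,400:]=B
cv2.imwrite('pics/p1.png',o)
```

```text
t 4.225 dock [0.1189 0.1285 0.3222] toolx [-1.    -0.001  0.023] F [ 0.4  -0.44  1.25] open 0.00024054987063584836 q6 -0.49667406772891853
units [ 0.06 -0.67  4.28]
```

View pics/p1.png

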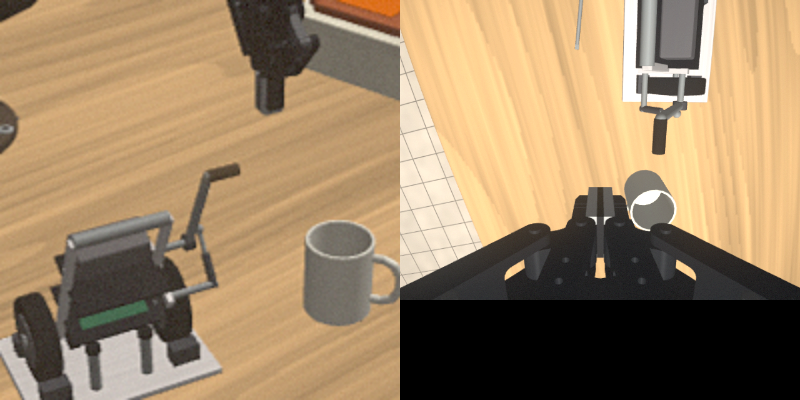

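The left half shows the closed fingers above and behind the foot, and the right half shows the pin at (659,135) with the mug beyond it. I'll step back 15 mm along y, descend, and push.

Emit:
drive_tool:
  rows:
    - {"tx": 0, "ty": -0.6, "tz": 0, "turn": 0, "hand": 0}
    - {"tx": 0, "ty": 0, "tz": 1, "turn": 0, "hand": 0}
    - {"tx": 0, "ty": 0, "tz": 1, "turn": 0, "hand": 0}
    - {"tx": 0, "ty": 0, "tz": 1, "turn": 0, "hand": 0}
    - {"tx": 0, "ty": 0, "tz": 1, "turn": 0, "hand": 0}
    - {"tx": 0.2, "ty": 0, "tz": 0.3, "turn": 0, "hand": 0}
    - {"tx": 0.4, "ty": 0, "tz": 0, "turn": 0, "hand": 0}

```text
t: 5.2
position: [0.6867, -0.0056, 0.2164]
eef_rot: [-0.008, 0.111, 0.994, 0.007]
contact_force: [0.2, -0.5, 0.4]
opening: 0.0
```

```bash
python3 -c "
from h import *
go([.086,.113,.215])"
```

```text
t 5.2 dock [0.1018 0.1018 0.2164] toolx [-1.     0.008  0.018] F [ 0.26 -0.49  0.36] open 4.0165781806761656e-05 q6 -0.48001533702087235
units [0.63 0.44 0.07]
```

Emit:
drive_tool:
  rows:
    - {"tx": 0.3, "ty": 0.4, "tz": 0, "turn": 0, "hand": 0}
    - {"tx": 0.5, "ty": 0, "tz": 0, "turn": 0, "hand": 0}
    - {"tx": 0.5, "ty": 0, "tz": 0, "turn": 0, "hand": 0}
    - {"tx": 0.5, "ty": 0, "tz": 0, "turn": 0, "hand": 0}
    - {"tx": 0.5, "ty": 0, "tz": 0, "turn": 0, "hand": 0}
    - {"tx": 0.5, "ty": 0, "tz": 0, "turn": 0, "hand": 0}

```text
t: 5.95
position: [0.6175, 0.0214, 0.2224]
eef_rot: [-0.004, 0.111, 0.994, 0.008]
contact_force: [0.5, 0.5, 0.7]
opening: 0.0
```

Run:
```python
from h import *
go([-.025,.113,.208])
a=snapshot('scene')[170:330,200:360]
cv2.imwrite('pics/p2.png',cv2.convertScaleAbs(cv2.resize(a,(480,480)),alpha=1.5))
```

```text
t 5.95 dock [0.0284 0.1136 0.2224] toolx [-1.     0.007  0.01 ] F [0.38 0.63 0.67] open 3.389033261955771e-05 q6 -0.5530110703349007
units [ 2.13 -0.05  0.6 ]
```

View pics/p2.png

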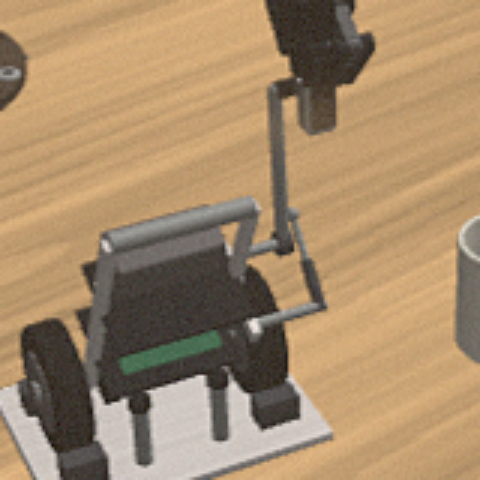

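The leg is vertical at (285,160) and the fingers are behind the pin at (318,105), so the push is working. I'll continue along the arc past centre.

Emit:
drive_tool:
  rows:
    - {"tx": 0.55, "ty": 0, "tz": 0.15, "turn": 0, "hand": 0}
    - {"tx": 0.55, "ty": 0, "tz": 0.2, "turn": 0, "hand": 0}
    - {"tx": 0.55, "ty": 0, "tz": 0.25, "turn": 0, "hand": 0}
    - {"tx": 0.5, "ty": 0, "tz": 0.3, "turn": 0, "hand": 0}
    - {"tx": 0.45, "ty": 0, "tz": 0.4, "turn": 0, "hand": 0}
    - {"tx": 0.4, "ty": 0, "tz": 0.5, "turn": 0, "hand": 0}
    - {"tx": 0.4, "ty": 0, "tz": 0.5, "turn": 0, "hand": 0}
    - {"tx": 0.4, "ty": 0, "tz": 0.4, "turn": 0, "hand": 0}
    - {"tx": 0.3, "ty": 0, "tz": 0.3, "turn": 0, "hand": 0}
    - {"tx": 0, "ty": 0, "tz": 0, "turn": 0, "hand": 0}

```text
t: 7.25
position: [0.5083, 0.046, 0.1446]
eef_rot: [-0.005, 0.11, 0.994, 0.008]
contact_force: [-0.3, -0.4, -0.0]
opening: 0.0002
```

Run:
```python
from h import *
go([-.07,.113,.158])
a=snapshot('scene')[170:330,200:360];b=snapshot('top')[180:310,335:465]
cv2.imwrite('pics/p3.png',cv2.convertScaleAbs(np.hstack([cv2.resize(a,(400,400)),cv2.resize(b,(400,400))]),alpha=1.5))
```

```text
t 7.25 dock [-0.0835  0.1144  0.1446] toolx [-1.     0.007  0.013] F [-0.22 -0.44 -0.02] open 0.00015107203127279239 q6 -0.6690209724847054
units [-0.53 -0.05 -0.54]
```

View pics/p3.png

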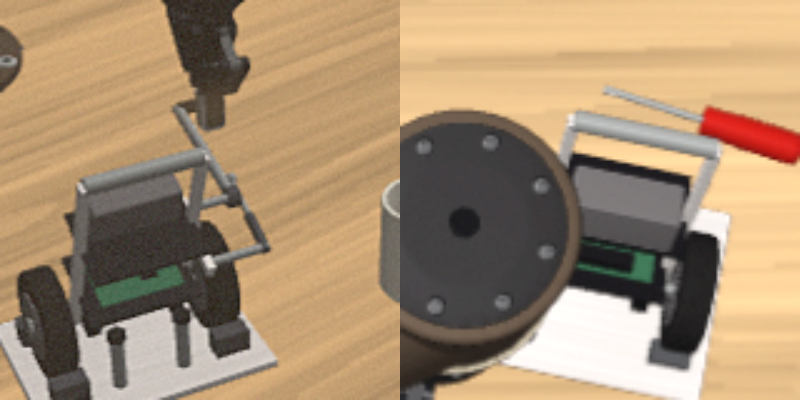

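Run:
```python
from h import *
obs=[((0,-.047,.17),234,244.8),((0,.047,.17),282,232.8)]
obt=[((0,.047,.17),335+172/3.077,180+118/3.077),((0,-.047,.17),335+318/3.077,180+149/3.077)]
def res(v):
    th,q=v
    A=proj('scene',dw([fr(o[0],th) for o in obs]+[fr(kick(q,.092),th)],V))-[o[1:] for o in obs]+0 if 0 else proj('scene',dw([fr(o[0],th) for o in obs]+[fr(kick(q,.094),th)],V))-np.array([o[1:] for o in obs]+[(200+178/2.5,170+107/2.5)])
    B=proj('top',dw([fr(o[0],th) for o in obt],V))-np.array([o[1:] for o in obt])
    return np.vstack([A,B]).ravel()
r=least_squares(res,[.4,1.3]);print(r.x,res(r.x).reshape(-1,2).round(1));th,q=r.x
print(fr([0,0,.17],th),fr(kick(q),th))
```

```text
[0.39266081 1.72918163] [[ 0.   2.5]
 [-0.2  1.6]
 [ 0.6  0. ]
 [ 0.2  2.5]
 [-0.9  1.8]]
[0.06505017 0.         0.21206201] [-0.1016378   0.11        0.15864093]
```

Emit:
drive_tool:
  rows:
    - {"tx": -0.2, "ty": 0, "tz": 0.3, "turn": 0, "hand": 0}
    - {"tx": -0.2, "ty": 0, "tz": 0.3, "turn": 0, "hand": 0}
    - {"tx": -0.1, "ty": 0, "tz": 0, "turn": 0, "hand": 0}

```text
t: 7.72
position: [0.5228, 0.0437, 0.1295]
eef_rot: [-0.005, 0.11, 0.994, 0.008]
contact_force: [0.4, -0.1, -0.2]
opening: -0.0002
```

Run:
```python
from h import *
go([-.07,.113,.158])
a=snapshot('scene')[170:330,200:360]
cv2.imwrite('pics/p4.png',cv2.convertScaleAbs(cv2.resize(a,(600,600),interpolation=cv2.INTER_CUBIC),alpha=1.5))
```

```text
t 7.725 dock [-0.0688  0.1152  0.1295] toolx [-1.     0.007  0.011] F [ 0.46 -0.05 -0.2 ] open -0.000231601406931352 q6 -0.6509759579718517
units [ 0.06 -0.07 -1.14]
```

View pics/p4.png

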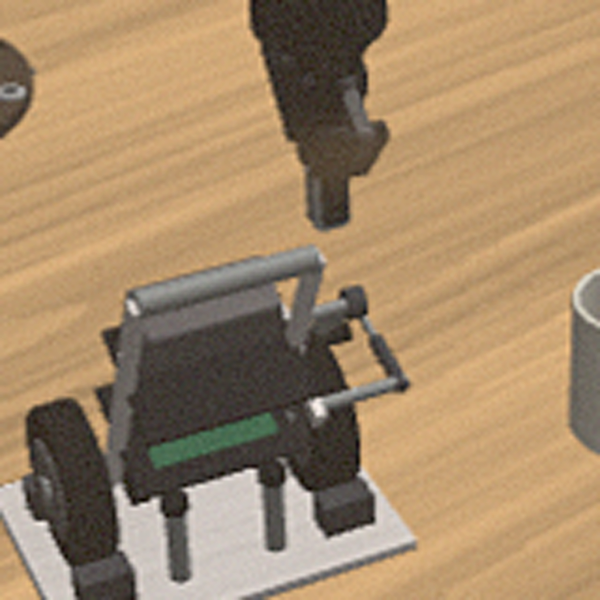

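The leg has swung past centre and is hidden in front of the frame. The frame is back on its posts, with the handle ends at (135,300) and (318,257). Next I'll rise, move over the handle and open the fingers.

Emit:
drive_tool:
  rows:
    - {"tx": 0, "ty": 0, "tz": -1, "turn": 0, "hand": 0}
    - {"tx": 0, "ty": 0, "tz": -1, "turn": 0, "hand": 0}
    - {"tx": 0, "ty": 0, "tz": -1, "turn": 0, "hand": 0}
    - {"tx": 0, "ty": 0, "tz": -1, "turn": 0, "hand": 0}
    - {"tx": 0, "ty": 0, "tz": -1, "turn": 0, "hand": 0}
    - {"tx": 0, "ty": 0, "tz": -1, "turn": 0, "hand": 0}
    - {"tx": -0.5, "ty": -0.5, "tz": -0.4, "turn": 0, "hand": 50}
    - {"tx": -1, "ty": -0.8, "tz": 0, "turn": 0, "hand": 50}
    - {"tx": -1, "ty": -0.8, "tz": 0, "turn": 0, "hand": 50}
    - {"tx": -1, "ty": -0.8, "tz": 0, "turn": 0, "hand": 50}
    - {"tx": -1, "ty": -0.8, "tz": 0, "turn": 0, "hand": 50}
    - {"tx": -0.4, "ty": -0.3, "tz": 0, "turn": 0, "hand": 50}
    - {"tx": 0, "ty": 0, "tz": 0, "turn": 0, "hand": 50}

```text
t: 9.4
position: [0.6259, -0.0926, 0.2879]
eef_rot: [-0.007, 0.111, 0.994, 0.007]
contact_force: [-1.2, -0.1, 0.2]
opening: 0.0495
```

Run:
```python
from h import *
go([.072,0,.193])
c=camera_info('wrist');b=snapshot('wrist')
cv2.imwrite('pics/p5.png',cv2.convertScaleAbs(b,alpha=1.5))
print('handle',proj('wrist',dw([fr([0,-.047,.17]),fr([0,.047,.17]),fr(kick(2.79,.126)),fr(kick(2.79,.094)),fr(kick(2.3,.126)),[-.075,.1,.008]],V),c).round(0).tolist())
```

```text
t 9.4 dock [0.0609 0.0039 0.2879] toolx [-1.     0.009  0.016] F [-1.17 -0.39  0.23] open 0.04954746006799787 q6 -0.36889098157661526
units [-0.51 -0.2   3.79]
handle [[291.0, 162.0], [296.0, 324.0], [445.0, 319.0], [448.0, 290.0], [491.0, 343.0], [442.0, 279.0]]
```

View pics/p5.png

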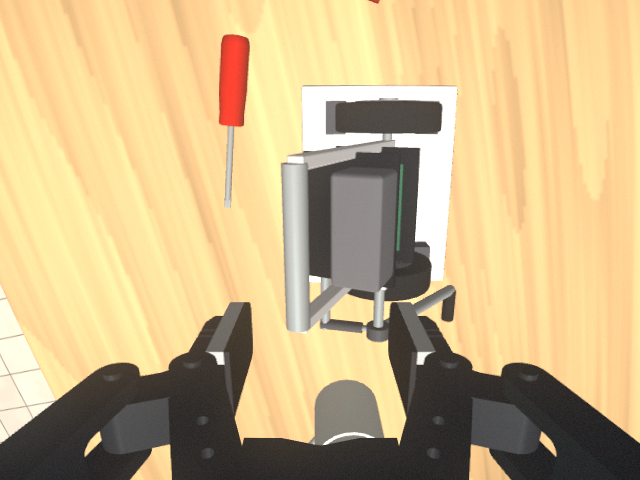

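The foot sits at (448,290)–(447,319), exactly where the model puts 2.79 rad. The handle, from (293,163) to (297,328), also matches the prediction. Descending over the bar.

Emit:
drive_tool:
  rows:
    - {"tx": -0.45, "ty": -0.15, "tz": 0, "turn": 0, "hand": 50}
    - {"tx": 0, "ty": 0, "tz": 0.9, "turn": 0, "hand": 50}
    - {"tx": 0, "ty": 0, "tz": 0.9, "turn": 0, "hand": 50}
    - {"tx": 0, "ty": 0, "tz": 0.9, "turn": 0, "hand": 50}
    - {"tx": 0, "ty": 0, "tz": 0.6, "turn": 0, "hand": 50}
    - {"tx": 0, "ty": 0, "tz": 0, "turn": 0, "hand": 50}

```text
t: 10.2
position: [0.6367, -0.0945, 0.2056]
eef_rot: [-0.005, 0.108, 0.994, 0.008]
contact_force: [-0.5, -0.1, 0.1]
opening: 0.0498
```

```bash
python3 -c "
from h import *
go([.072,0,.193])"
```

```text
t 10.2 dock [0.0718 0.0044 0.2056] toolx [-1.     0.003  0.012] F [-0.41 -0.24  0.09] open 0.0498453960053555 q6 -0.3543767429559661
units [-0.02 -0.18  0.5 ]
```

Emit:
drive_tool:
  rows:
    - {"tx": 0, "ty": 0, "tz": 0.5, "turn": 0, "hand": 50}
    - {"tx": 0, "ty": 0, "tz": 0.1, "turn": 0, "hand": 50}
    - {"tx": 0, "ty": 0, "tz": 0, "turn": 0, "hand": 5}
    - {"tx": 0, "ty": 0, "tz": 0, "turn": 0, "hand": 5}
    - {"tx": 0, "ty": 0, "tz": 0, "turn": 0, "hand": 5}
    - {"tx": 0, "ty": 0, "tz": 0, "turn": 0, "hand": 5}
  newtons: 30

```text
t: 10.95
position: [0.6378, -0.094, 0.1921]
eef_rot: [-0.003, 0.108, 0.994, 0.008]
contact_force: [-0.1, 0.5, -2.8]
opening: 0.013
```

```bash
python3 -c "
from h import *
go([.072,0,.193])"
```

```text
t 10.95 dock [0.0727 0.005  0.1921] toolx [-1.     0.003  0.008] F [-0.19  0.43 -2.78] open 0.013048337206635886 q6 -0.3540043004517022
units [ 0.03 -0.2  -0.04]
```

Emit:
drive_tool:
  rows:
    - {"tx": 0.3, "ty": 0, "tz": -0.14, "turn": 0, "hand": 5}
    - {"tx": 0.31, "ty": 0, "tz": -0.13, "turn": 0, "hand": 5}
    - {"tx": 0.32, "ty": 0, "tz": -0.11, "turn": 0, "hand": 5}
    - {"tx": 0.32, "ty": 0, "tz": -0.1, "turn": 0, "hand": 5}
    - {"tx": 0.33, "ty": 0, "tz": -0.08, "turn": 0, "hand": 5}
    - {"tx": 0.33, "ty": 0, "tz": -0.06, "turn": 0, "hand": 5}
    - {"tx": 0, "ty": 0, "tz": 0, "turn": 0, "hand": 5}

```text
t: 11.82
position: [0.5879, -0.083, 0.2094]
eef_rot: [-0.002, 0.108, 0.994, 0.008]
contact_force: [0.8, 0.2, -3.6]
opening: 0.0127
```

```bash
python3 -c "
from h import *
go([0.001,0.005,.209])"
```

```text
t 11.825 dock [0.0217 0.0052 0.2094] toolx [-1.     0.003  0.007] F [ 0.77  0.34 -3.57] open 0.012692216966299786 q6 -0.38549829748946773
units [ 0.83 -0.01  0.02]
```

Emit:
drive_tool:
  rows:
    - {"tx": 0.3, "ty": 0, "tz": -0.02, "turn": 0, "hand": 5}
    - {"tx": 0.3, "ty": 0, "tz": 0, "turn": 0, "hand": 5}
    - {"tx": 0.2, "ty": 0, "tz": 0, "turn": 0, "hand": 5}
    - {"tx": 0, "ty": 0, "tz": 0, "turn": 0, "hand": 5}
    - {"tx": 0, "ty": 0, "tz": 0, "turn": 0, "hand": 5}

```text
t: 12.45
position: [0.5682, -0.0787, 0.2117]
eef_rot: [-0.001, 0.108, 0.994, 0.008]
contact_force: [1.8, -1.0, 1.1]
opening: 0.0127
```

Run:
```python
from h import *
go([0.001,0.005,.209])
a=snapshot('scene')[190:350,190:350]; c=camera_info('wrist');b=snapshot('wrist')
cv2.imwrite('pics/p6.png',cv2.convertScaleAbs(np.hstack([cv2.resize(a,(360,360),interpolation=cv2.INTER_CUBIC),cv2.resize(b[:,80:560],(360,360))]),alpha=1.5))
for th in(-.05,0,.05):
  P=dw([fr([0,-.047,.17],th),fr([0,.047,.17],th),fr(kick(2.79,.126),th)],V)
  print(th,((proj('scene',P)-[190,190])*2.25).round(0).tolist(),((proj('wrist',P,c)-[80,0])*.75+[360,0]).round(0).tolist())
```

```text
t 12.45 dock [0.0016 0.0052 0.2117] toolx [-1.     0.002  0.004] F [ 2.01 -0.56  1.14] open 0.012678402802517382 q6 -0.4003755345568412
units [ 0.02 -0.01  0.11]
-0.05 [[68.0, 73.0], [172.0, 47.0], [237.0, 184.0]] [[564.0, 140.0], [560.0, 326.0], [589.0, 256.0]]
0 [[71.0, 77.0], [176.0, 51.0], [236.0, 181.0]] [[543.0, 140.0], [543.0, 326.0], [591.0, 258.0]]
0.05 [[75.0, 82.0], [179.0, 56.0], [236.0, 178.0]] [[523.0, 140.0], [526.0, 326.0], [593.0, 259.0]]
```

View pics/p6.png

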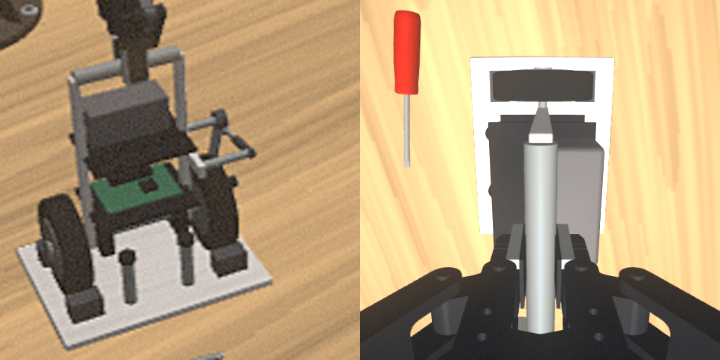

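The left half shows the frame upright, with the foot near (233,185) where 2.79 rad predicts (236,181). The right half shows the bar at x≈541, where exactly upright predicts 543. I'll settle briefly, then hand in.

Emit:
drive_tool:
  rows:
    - {"tx": 0, "ty": 0, "tz": 0, "turn": 0, "hand": 5}
    - {"tx": 0, "ty": 0, "tz": 0, "turn": 0, "hand": 5}
    - {"tx": 0, "ty": 0, "tz": 0, "turn": 0, "hand": 5}

```text
t: 12.92
position: [0.5686, -0.0788, 0.2116]
eef_rot: [-0.001, 0.108, 0.994, 0.008]
contact_force: [-0.3, 0.2, 1.8]
opening: 0.0125
```

```bash
python3 -c "
from h import *
d,_,_=rel()
if abs(d[0])<.006: print(hand_in())"
```

```text
t 12.925 dock [0.0019 0.0052 0.2116] toolx [-1.     0.002  0.004] F [-0.35  0.11  1.81] open 0.012467976293804278 q6 -0.40031221376302356
the job is handed in; nothing more can be done
None
```

I pushed the kickstand's foot over centre with the closed fingers. Then I gripped the handle bar, swung the frame upright along its arc, and handed in at about 12.9 s with the gripper still holding it. No verdict was reported.

- **Kickstand:** before the lift, the wrist image showed the foot where the model puts 2.79 rad. After the lift, the scene image agreed to within about 5 px of the enlarged crop.
- **Frame angle:** the fingers were 2 mm behind the hub line, which is about 0.01 rad back. The bar's place in the wrist image fits upright to within about 0.01 rad. The dock's position is only known to about 2 mm, which adds roughly another 0.01 rad.
- **Grip:** the opening was 12.5 mm on the 14 mm bar, so the reading is a little small, but the bar moved with the fingers.
- **Bystanders:** I saw no contact with the mug, screwdriver or board. The board was out of view in the last picture, and I did not measure any of the three.
- **During the flip:** the push lifted the frame briefly to about 0.39 rad, and it settled back on the posts before I gripped it.

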